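# Stand the slumped bottles back up

## Task

Two bottles have toppled sideways against the open tub, a trigger spray bottle on one side and a big jug on the other. Push each one back up with your fingertips so that it stands upright on its own base beside the tub, about where its foot is now: do not pick either of them up, slide them away or tip them over the other way. Leave all the other cleaning things standing where they are.

Things in the scene. Friction and masses are not known exactly. Their poses are not given: they have to be found in the camera images.
- tub: Open plastic tub, fixed, 360 x 240 mm over its rim (long side along its x), rim top 120 mm above the counter. Origin at the centre of its underside, x along its length away from the robot, y to its left. Scouring blocks under 55 mm lie in its near half, two small containers stand in its far end; the space above its middle, between the two slumped bottles, is open.
- spray: Trigger spray bottle, 250 mm tall, about 0.42 kg, nearly rectangular: body 94 mm wide (its x), 68 mm deep (its y), straight to 155 mm, shoulders to 190 mm, then neck and head. Origin at the centre of its underside, z up the bottle. At the start it leans 33 degrees over the tub's left (+y) side, on the lower edge of its -y face, with that face on the rim, and can pivot on that edge.
- spray_head (a point): Centre of the top of the spray bottle's head, on its axis, 250 mm above its underside. The head spans heights 210 to 250 mm, is 28 mm thick (y) and 80 mm long (x from -46 to 34 mm, nozzle to -x). At the start it hangs about 45 mm inside the tub's rim. Tilted less than about 20 degrees, the bottle drops back on its base by itself.
- jug: Big detergent jug, 235 mm tall, about 0.55 kg, nearly rectangular: body 130 mm wide (its x), 80 mm deep (its y), straight to 160 mm, shoulders to 195 mm, then a screw cap. Origin at the centre of its underside, z up the jug. At the start it leans 33 degrees over the tub's right (-y) side, on the lower edge of its +y face, with that face on the rim, and can pivot on that edge.
- jug_cap (a point): Centre of the top of the jug's round cap, on its axis, 235 mm above its underside. The cap is 49 mm in diameter, at heights 204 to 235 mm; a small loop handle is on the +x shoulder. At the start it hangs about 35 mm inside the tub's rim. Tilted less than about 24 degrees, the jug drops back on its base by itself.
- polish_can: Aerosol can, 58 mm in diameter, 195 mm tall, standing in the far end of the tub on its 5 mm floor, a bystander. Origin at the centre of its underside, z up its axis.
- flask: Small flat bottle, 58 x 46 x 180 mm, standing in the far end of the tub on its 5 mm floor, a bystander. Origin at the centre of its underside, z up its axis.
- insect_can: Aerosol can, 62 mm in diameter, 215 mm tall, standing on the counter beside the far half of the tub, a bystander. Origin at the centre of its underside, z up its axis.
- bleach: Round bottle with a spout, 74 mm in diameter, 250 mm tall, standing on the counter beside the far half of the tub, a bystander. Origin at the centre of its underside, z up its axis.
- tablets_jar: Round jar, 90 mm in diameter, 105 mm tall, out to the right of the tub, a bystander. Origin at the centre of its underside, z up its axis.
- brush: Scrubbing brush with a loop handle, 150 x 56 x 66 mm, out to the left of the tub, a bystander. Origin at the centre of its underside, z up its axis.
There are look-alikes about, which are no part of the job. What is shaped like the jug but purple or red is not meant.

How it is judged:
By the outcome, as a careful person would: the job done as asked, in the order asked, and still so for the second after the job is handed in, with the robot touching nothing.
It also fails if it takes over 58 s, if anything falls off the work surface, if the arm or the gripper's body presses on something with over 40 N, if the wrist force passes 120 N, or if a joint passes its speed limit or range.

## Robot

A 7-joint arm with a two-finger parallel gripper is mounted at the origin on the work surface. World frame = base frame: x ahead of the robot, y to its left, z up, the work surface at z = 0. Lengths are in m, angles in rad, forces in N, time in s.
With the tool pointing down it reaches from about 0.4 to 0.85 m from the base axis. Payload 4.4 kg.
Tool frame: the origin (TCP) lies at the very end of the fingers, on their centre line; the grasp point (between the pads) lies 19 mm behind it (robot.grip_depth is the distance from the TCP to the grasp point, in m); z points along the fingers, y is the line along which they close (so a half turn about z gives the same grasp; the last joint's range is limited). The gripper opens to 94 mm and grips with 3 to 60 N. Pads are 16 mm wide; open, the fingers measure 119 mm over their backs; the gripper's body (75 mm by 177 mm) begins 78 mm behind the grasp point.
Start: joints at [-1.254, 0.628, 0.038, 1.517, -0.027, 0.996, -0.02], TCP at [0.243, 0.603, 0.205] pointing down, gripper open.
Joint ranges: [-3.06, 3.06], [-0.37, 2.12], [-1.25, 1.32], [0.18, 2.47], [-1.1, 4.24], [0.23, 1.98], [-2.94, 2.94]. Speed limits (rad/s): [2.57, 2.57, 3.14, 3.14, 3.14, 3.14, 3.14].

## Interface

Orientations are given as a 3x3 rotation matrix whose columns are the frame's x, y, z axes.
In Python, from workcell import robot, vision, ticket gives the robot as it stands.
- The arm moves only by the tool servo_tool, never from a script. Its argument "steps" is a list of rows, each a list of 7 numbers: the shift along the tool's x, y, z in cm, then the turn, a rotation vector about the tool's x, y, z in degrees, then the opening, from 0 (shut) to 1 (fully open). A call has 1 to 20 rows; each row shifts and turns the commanded pose from where the row before left it, along the tool's axes as they then stand; what a row does not reach is not made up. A row lasts 1/12 s, in which the tool goes at most 41.7 mm and 7.16 degrees, less where a joint would pass 70% of its speed; a pose out of reach is approached as far as the arm can. A call with a gripper value outside its range is refused whole. The fingers move at their own pace and stop on an object; the grip force is fixed at half the most. Time passes only in rows, so rows that do not move let the fingers close. It gives the time, the measured TCP pose, the force, the opening and the grip force at its end, in the units of the state.
- robot.state(): the state, without advancing time (a new reading comes with each control period).
- vision.get_image(name): name is "side" or "top" or "wrist"; returns a dict with "frame" (480x640x3 uint8, red, green, blue), "camera_matrix" (3x3 intrinsics, pixels), "world_to_cam" (4x4, takes a point from world to camera coordinates); the wrist camera has in their place "tool_from_camera" (4x4, takes a point from camera to tool coordinates, whose origin is the TCP and whose axes are the flange's). Camera axes: x right, y down, z forward; pixel columns grow to the right and rows downward; lengths in m; the calibration is good to about 2 mm. The wrist camera is an equidistant fisheye: a pixel r from the principal point sees the ray r / f radians off the axis. A picture is of the moment at which its call begins: read the wrist's pose just before it. There is no depth.
- ticket.finish_job(): hands the job in; it is judged then, once.
The state is a dict: "time": time; "joint_positions": joint angles; "dq": joint speeds; "joint_efforts": joint torques, N m; "ee_pos": TCP position; "eef_rot": TCP orientation; "contact_force": force on the tool from outside, world axes, zero at the start; "ft_torque": the same for the moment, N m; "width": finger opening in m; "gripper_force": force on a finger pad.
Only numpy, scipy, OpenCV 4.12 (cv2) and the standard library are available. Lean on these libraries where they do the work, as an engineer would, in place of code of your own. Each camera call takes 0.05 s, during which the arm holds its last target. There are 200 camera calls.

## Working session

There is one attempt and no reset: what is moved stays moved. The work goes in short steps, Python scripts to look and compute and a tool call to move; the robot and the scene stay as the last step left them, time stands still between calls to the robot, and variables do not carry over. Pictures are saved under pics/ and viewed, at most 10 in all, crops included, and the job is handed in when it is done.

Besides the shell and the picture viewer there is one more tool, called after "Emit:" by a JSON object that holds its "op" and its "data". servo_tool: Moves the arm, as the interface text tells. Its arguments: {"type":"object","properties":{"steps":{"type":"array","items":{"type":"array","items":{"type":"number"}}}},"required":["steps"]}

```bash
ls; mkdir -p pics; python3 - <<'E'
from workcell import robot, vision
import cv2,numpy as np
s=robot.state();print(s['time'],s['ee_pos'],np.round(s['eef_rot'],3))
for n in ("top","side"):
    d=vision.get_image(n);cv2.imwrite(f"pics/{n}0.png",d['frame'][:,:,::-1]);print(n,d['camera_matrix'].tolist(),np.round(d['world_to_cam'],4).tolist())
E
```

```text
pics
0.0 [0.24251909 0.60234531 0.20457361] [[-0.928  0.373 -0.001]
 [ 0.373  0.928 -0.002]
 [-0.    -0.002 -1.   ]]
top [[488.49924371187325, 0.0, 322.9498952737003], [0.0, 488.49924371187325, 237.39588940088115], [0.0, 0.0, 1.0]] [[-0.0233, -0.9997, -0.0011, 0.0538], [-0.9946, 0.0233, -0.1007, 0.483], [0.1007, -0.0013, -0.9949, 1.4548], [0.0, 0.0, 0.0, 1.0]]
side [[603.0821087675815, 0.0, 318.7483544247342], [0.0, 603.0821087675815, 236.38649185945172], [0.0, 0.0, 1.0]] [[0.8122, -0.5832, 0.0128, -0.3559], [-0.4436, -0.6318, -0.6357, 0.3173], [0.3789, 0.5106, -0.7718, 1.7093], [0.0, 0.0, 0.0, 1.0]]
```

View pics/top0.png

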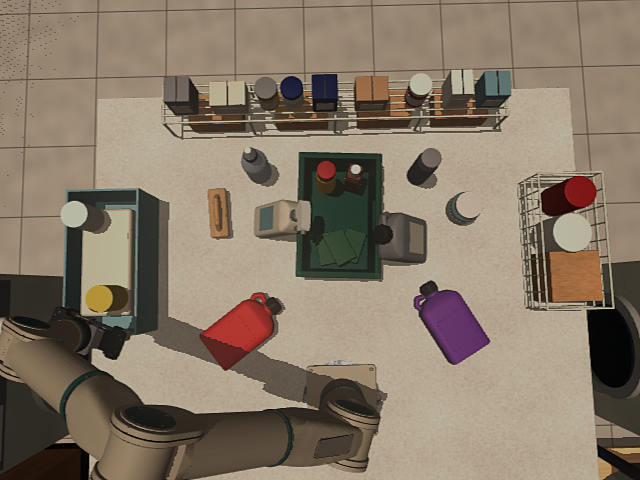

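View pics/side0.png

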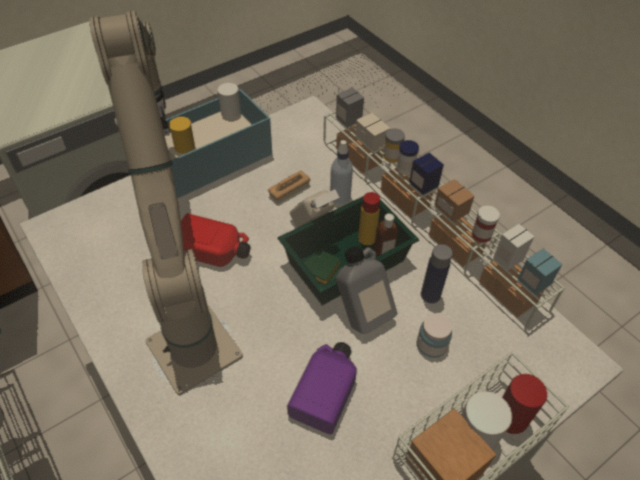

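Jug candidates: grey (403,238) leaning on the tub, purple (455,322), red (240,330); I choose the grey one. Spray candidates: beige (282,217) leaning on the tub with a dark head at (316,230), and the blue-grey spout bottle (255,165), which is the bleach; I choose the beige one. A close crop and the tub measurement come next.

```bash
cat > h.py <<'E'
import cv2,numpy as np
from workcell import robot, vision
def ray(d,uv):
    K=d['camera_matrix'];T=np.array(d['world_to_cam']);R=T[:3,:3]
    v=R.T@np.linalg.solve(K,[uv[0],uv[1],1.]);return -R.T@T[:3,3],v
def onz(d,uv,z):
    o,v=ray(d,uv);return o+v*(z-o[2])/v[2]
def proj(d,p):
    T=np.array(d['world_to_cam']);q=np.array(d['camera_matrix'])@(T[:3,:3]@p+T[:3,3]);return q[:2]/q[2]
E
python3 - <<'E'
from h import *
d=vision.get_image("top");f=d['frame'];s=cv2.imread('pics/side0.png')
cv2.imwrite('pics/crop.png',np.hstack([cv2.resize(f[130:290,230:450,::-1],None,fx=2.5,fy=2.5,interpolation=2)[:400,:550],cv2.resize(s[170:350,260:360],(250,400))]))
h=cv2.cvtColor(f,cv2.COLOR_RGB2HSV)
m=((h[...,0]>60)&(h[...,0]<95)&(h[...,1]>70)).astype(np.uint8);m[:145]=0;m[290:]=0;m[:,:270]=0;m[:,410:]=0
n=np.argwhere(m)[:,::-1].astype(np.float32);r=cv2.minAreaRect(n);b=cv2.boxPoints(r);print(r)
w=np.array([onz(d,p,.12) for p in b]);print(w.round(3),w.mean(0),[np.linalg.norm(w[i]-w[i-1]) for i in range(4)])
for nme,uv,z in(("head",(316,230),.215),("cap",(383,234),.21),("polish",(326,168),.2),("flask",(355,171),.185)):print(nme,onz(d,uv,z).round(3))
E
```

```text
((338.7501220703125, 214.49481201171875), (83.08613586425781, 124.0147476196289), 1.1934894323349)
[[ 0.368  0.121  0.12 ]
 [ 0.725  0.107  0.12 ]
 [ 0.714 -0.132  0.12 ]
 [ 0.358 -0.112  0.12 ]] [ 0.54113856 -0.00391654  0.12      ] [np.float64(0.23333125665467339), np.float64(0.35647312779882995), np.float64(0.2394287533808714), np.float64(0.35629421942037237)]
head [0.485 0.061 0.215]
cap [ 0.471 -0.116  0.21 ]
polish [0.655 0.03  0.2  ]
flask [ 0.648 -0.049  0.185]
```

View pics/crop.png

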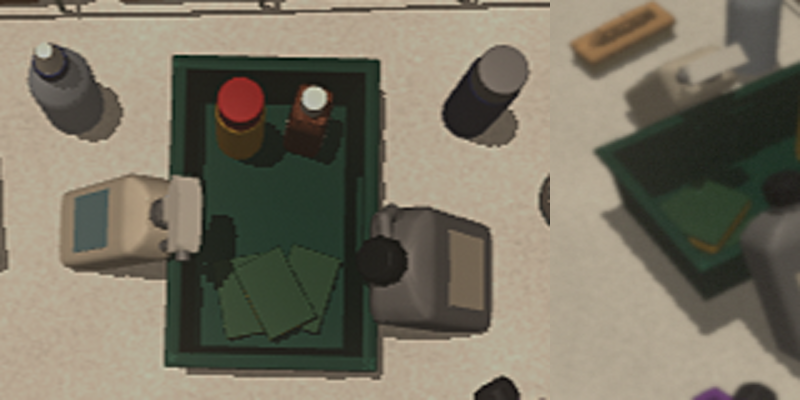

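The crop confirms both choices. The beige bottle's head is the bar centred at crop (185,217), so image (304,217), and the dark spot I noted earlier is its shadow. The grey jug's black cap is at image (383,234).

```bash
python3 - <<'E'
from h import *
d=vision.get_image("top")
P=lambda u,v:(230+u/2.5,130+v/2.5)
for n,uv,z in(("head near end",P(187,258),.225),("far end",P(187,177),.225),("head tip edge mid",P(202,217),.22),("cap c",P(382,261),.22),("cap inner edge",P(359,261),.21),("spray body near/far corners at head",P(110,272),.15),("far",P(135,175),.15)):print(n,onz(d,uv,z).round(3))
s=robot.state();print(s['time'],np.round(s['ee_pos'],4))
# head end in side view check
ds=vision.get_image("side")
print(proj(ds,np.array([.51,.087,.225])),proj(ds,onz(d,P(382,261),.22)))
E
```

```text
head near end [0.476 0.09  0.225]
far end [0.562 0.088 0.225]
head tip edge mid [0.52  0.074 0.22 ]
cap c [ 0.469 -0.115  0.22 ]
cap inner edge [ 0.47  -0.092  0.21 ]
spray body near/far corners at head [0.471 0.178 0.15 ]
far [0.579 0.149 0.15 ]
0.2 [0.2426 0.6026 0.2049]
[322.32547469 200.03562549] [353.06196167 251.68004403]
```

```bash
cat >> h.py <<'E'
from scipy.spatial.transform import Rotation as Ro
def rows(tgt,yaw_deg,n,p=None,R=None):
    """even rows to tgt with tool z down and tool y at yaw_deg in world"""
    s=robot.state();p=np.array(s['ee_pos']) if p is None else p;R=np.array(s['eef_rot']) if R is None else R
    a=np.radians(yaw_deg);y=np.array([np.cos(a),np.sin(a),0]);z=np.array([0,0,-1.]);G=np.c_[np.cross(y,z),y,z]
    w=Ro.from_matrix(R.T@G).as_rotvec();st=(np.array(tgt)-p)/n;out=[]
    for i in range(n):
        C=R@Ro.from_rotvec(w*i/n).as_matrix();out.append(np.r_[C.T@st*100,np.degrees(w/n)])
    return np.round(out,1),G
E
python3 - <<'E'
from h import *
s=robot.state();p=np.array(s['ee_pos'])+[0,0,.12]
r,G=rows([.52,-.01,.325],-2,18,p);print(r.tolist())
E
```

```text
[[-2.7, -2.6, 0.0, -0.0, 0.0, 3.9], [-2.9, -2.4, 0.0, -0.0, 0.0, 3.9], [-3.0, -2.2, 0.0, -0.0, 0.0, 3.9], [-3.2, -2.0, 0.0, -0.0, 0.0, 3.9], [-3.3, -1.8, 0.0, -0.0, 0.0, 3.9], [-3.4, -1.5, 0.0, -0.0, 0.0, 3.9], [-3.5, -1.3, 0.0, -0.0, 0.0, 3.9], [-3.6, -1.1, 0.0, -0.0, 0.0, 3.9], [-3.6, -0.8, 0.0, -0.0, 0.0, 3.9], [-3.7, -0.6, 0.0, -0.0, 0.0, 3.9], [-3.7, -0.3, 0.0, -0.0, 0.0, 3.9], [-3.7, -0.1, 0.0, -0.0, 0.0, 3.9], [-3.7, 0.2, 0.0, -0.0, 0.0, 3.9], [-3.7, 0.4, 0.0, -0.0, 0.0, 3.9], [-3.7, 0.7, 0.0, -0.0, 0.0, 3.9], [-3.6, 0.9, 0.0, -0.0, 0.0, 3.9], [-3.5, 1.2, 0.0, -0.0, 0.0, 3.9], [-3.5, 1.4, 0.0, -0.0, 0.0, 3.9]]
```

Emit:
{"op": "servo_tool", "data": {"steps": [[0, 0, -4, 0, 0, 0, 0.4], [0, 0, -4, 0, 0, 0, 0.4], [0, 0, -4, 0, 0, 0, 0.4], [0, 0, 0, 0, 0, 0, 0.4]]}}

```text
time: 0.58
ee_pos: [0.2444, 0.6069, 0.3343]
eef_rot: [[-0.928, 0.374, 0.005], [0.374, 0.927, 0.014], [0.001, 0.015, -1.0]]
contact_force: [0.7, 0.6, 0.1]
width: 0.0706
gripper_force: 0.0
```

Emit:
{"op": "servo_tool", "data": {"steps": [[-2.7, -2.6, 0, 0, 0, 3.9, 0.4], [-2.9, -2.4, 0, 0, 0, 3.9, 0.4], [-3, -2.2, 0, 0, 0, 3.9, 0.4], [-3.2, -2, 0, 0, 0, 3.9, 0.4], [-3.3, -1.8, 0, 0, 0, 3.9, 0.4], [-3.4, -1.5, 0, 0, 0, 3.9, 0.4], [-3.5, -1.3, 0, 0, 0, 3.9, 0.4], [-3.6, -1.1, 0, 0, 0, 3.9, 0.4], [-3.6, -0.8, 0, 0, 0, 3.9, 0.4], [-3.7, -0.6, 0, 0, 0, 3.9, 0.4], [-3.7, -0.3, 0, 0, 0, 3.9, 0.4], [-3.7, -0.1, 0, 0, 0, 3.9, 0.4], [-3.7, 0.2, 0, 0, 0, 3.9, 0.4], [-3.7, 0.4, 0, 0, 0, 3.9, 0.4], [-3.7, 0.7, 0, 0, 0, 3.9, 0.4], [-3.6, 0.9, 0, 0, 0, 3.9, 0.4], [-3.5, 1.2, 0, 0, 0, 3.9, 0.4], [-3.5, 1.4, 0, 0, 0, 3.9, 0.4], [0, 0, 0, 0, 0, 0, 0.4], [0, 0, 0, 0, 0, 0, 0.4]]}}

```text
time: 2.25
ee_pos: [0.5173, -0.0129, 0.3252]
eef_rot: [[0.042, 0.999, -0.0], [0.999, -0.042, -0.001], [-0.001, -0.0, -1.0]]
contact_force: [-0.4, 0.1, -1.2]
width: 0.0377
gripper_force: 0.0
```

Emit:
{"op": "servo_tool", "data": {"steps": [[0.5, 0.5, 2.5, 0, 0, 0, 0.4], [0.5, 0, 3.5, 0, 0, 0, 0.4], [0, 0, 3.5, 0, 0, 0, 0.4], [0, 0, 3, 0, 0, 0, 0.4], [0, 0, 0.5, 0, 0, 0, 0.4], [1.5, 0, 0, 0, 0, 0, 0.4], [1.5, 0, 0, 0, 0, 0, 0.4], [1, 0, 0, 0, 0, 0, 0.4], [0.5, 0, 0, 0, 0, 0, 0.4], [0, 0, 0, 0, 0, 0, 0.4], [0, 0, 0, 0, 0, 0, 0.4]]}}

```text
time: 3.17
ee_pos: [0.5244, 0.0444, 0.1961]
eef_rot: [[0.036, 0.999, 0.001], [0.999, -0.036, -0.0], [-0.0, 0.001, -1.0]]
contact_force: [0.2, 0.2, 0.4]
width: 0.0373
gripper_force: 0.0
```

```bash
python3 - <<'E'
from h import *
d=vision.get_image("top");s=vision.get_image("side")
cv2.imwrite('pics/c2.png',np.hstack([cv2.resize(d['frame'][150:280,240:440,::-1],(400,260)),cv2.resize(s['frame'][120:320,240:440,::-1],(400,400))[:260]]))
E
```

```text
(no output)
```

View pics/c2.png

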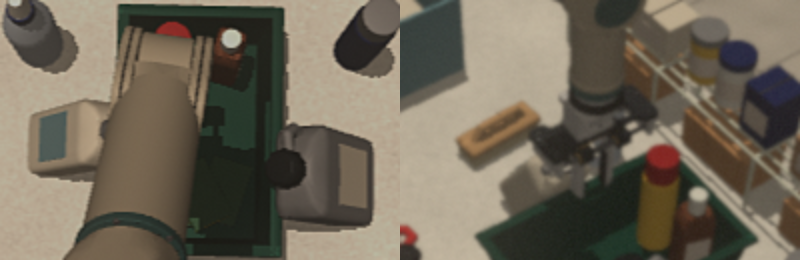

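The fingers stand in the tub just inside the spray head (about crop (150,80) and side crop (590,175)), and nothing has been disturbed. Next I push towards +y.

Emit:
{"op": "servo_tool", "data": {"steps": [[0.4, 0, 0, 0, 0, 0, 0.4], [0.4, 0, 0, 0, 0, 0, 0.4], [0.4, 0, 0, 0, 0, 0, 0.4], [0.4, 0, 0, 0, 0, 0, 0.4], [0.3, 0, 0, 0, 0, 0, 0.4], [0.3, 0, 0, 0, 0, 0, 0.4], [0.3, 0, 0, 0, 0, 0, 0.4], [0.3, 0, 0, 0, 0, 0, 0.4], [0.3, 0, 0, 0, 0, 0, 0.4], [0.3, 0, 0, 0, 0, 0, 0.4], [0.3, 0, 0, 0, 0, 0, 0.4], [0.3, 0, 0, 0, 0, 0, 0.4], [0.3, 0, 0, 0, 0, 0, 0.4], [0.3, 0, 0, 0, 0, 0, 0.4], [0, 0, 0, 0, 0, 0, 0.4]]}}

```text
time: 4.52
ee_pos: [0.5258, 0.0913, 0.1954]
eef_rot: [[0.036, 0.999, -0.0], [0.999, -0.036, 0.001], [0.001, -0.0, -1.0]]
contact_force: [0.4, -0.3, 0.4]
width: 0.0377
gripper_force: 0.1
```

```bash
cat > look.py <<'E'
from h import *
import sys
d=vision.get_image("top");s=vision.get_image("side")
cv2.imwrite(f'pics/{sys.argv[1]}.png',np.hstack([cv2.resize(d['frame'][150:280,240:440,::-1],(400,260)),cv2.resize(s['frame'][150:280,240:440,::-1],(400,260))]))
E
python3 look.py c3
```

```text
(no output)
```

View pics/c3.png

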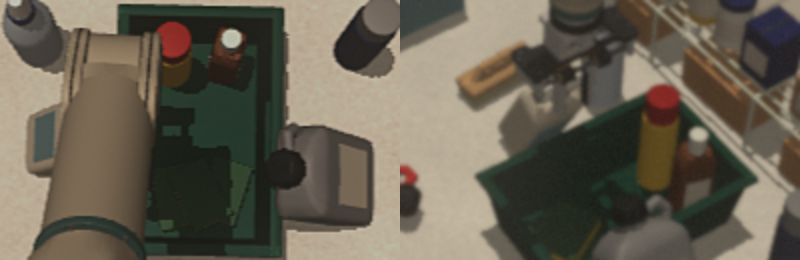

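The spray bottle is rising: its body at side crop (545,105) is steeper and off the rim, and the contact force is only about 0.3 N. I keep going, slowly.

Emit:
{"op": "servo_tool", "data": {"steps": [[0.3, 0, 0, 0, 0, 0, 0.4], [0.3, 0, 0, 0, 0, 0, 0.4], [0.3, 0, 0, 0, 0, 0, 0.4], [0.3, 0, 0, 0, 0, 0, 0.4], [0.3, 0, 0, 0, 0, 0, 0.4], [0.3, 0, 0, 0, 0, 0, 0.4], [0.2, 0, 0, 0, 0, 0, 0.4], [0.2, 0, 0, 0, 0, 0, 0.4], [0.2, 0, 0, 0, 0, 0, 0.4], [0.2, 0, 0, 0, 0, 0, 0.4], [0.2, 0, 0, 0, 0, 0, 0.4], [0.2, 0, 0, 0, 0, 0, 0.4], [0.2, 0, 0, 0, 0, 0, 0.4], [0.2, 0, 0, 0, 0, 0, 0.4], [0, 0, 0, 0, 0, 0, 0.4], [0, 0, 0, 0, 0, 0, 0.4], [0, 0, 0, 0, 0, 0, 0.4], [0, 0, 0, 0, 0, 0, 0.4]]}}

```text
time: 6.12
ee_pos: [0.5272, 0.1241, 0.1955]
eef_rot: [[0.037, 0.999, -0.0], [0.999, -0.037, -0.0], [-0.0, -0.0, -1.0]]
contact_force: [-0.5, -0.7, -0.7]
width: 0.0376
gripper_force: 0.0
```

```bash
python3 look.py c4
```

```text
(no output)
```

View pics/c4.png

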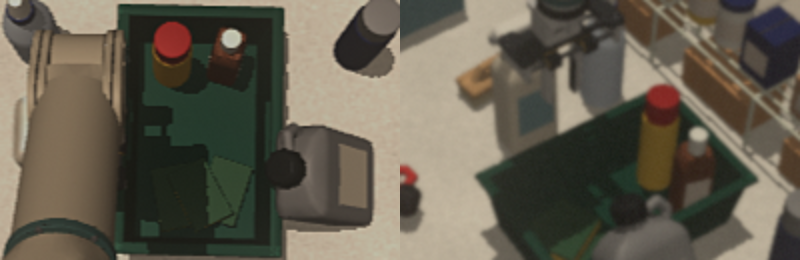

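The spray bottle now stands upright (side crop (520,100), vertical edges). I back off and go to the jug's cap.

Emit:
{"op": "servo_tool", "data": {"steps": [[-0.5, 0, 0, 0, 0, 0, 0.4], [-1.5, 0, 0, 0, 0, 0, 0.3], [-3, 0, 0, 0, 0, 0, 0.3], [-3, 0, 0, 0, 0, 0, 0.3], [-3, -1.5, 0.5, 0, 0, 0, 0.3], [-3, -1.5, 0.5, 0, 0, 0, 0.3], [-2, -1.5, 0, 0, 0, 0, 0.3], [-1, -1, 0, 0, 0, 0, 0.3], [0, 0, 0, 0, 0, 0, 0.3], [0, 0, 0, 0, 0, 0, 0.3]]}}

```text
time: 7.05
ee_pos: [0.4663, -0.0432, 0.1858]
eef_rot: [[0.038, 0.999, 0.001], [0.999, -0.038, 0.001], [0.001, 0.001, -1.0]]
contact_force: [-0.1, 0.1, -0.3]
width: 0.0284
gripper_force: 0.0
```

```bash
python3 look.py c5
```

```text
(no output)
```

View pics/c5.png

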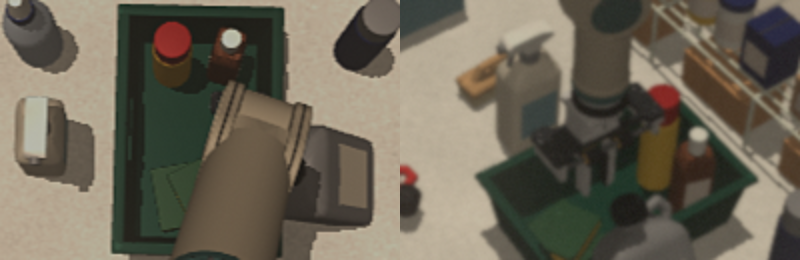

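The spray bottle stands free and upright (top crop (42,133)). The fingers are beside the jug's cap. Next I push towards -y.

Emit:
{"op": "servo_tool", "data": {"steps": [[-1, 0.1, 0, 0, 0, 0, 0.3], [-0.8, 0.1, 0, 0, 0, 0, 0.3], [-0.6, 0.1, 0, 0, 0, 0, 0.3], [-0.4, 0, 0, 0, 0, 0, 0.3], [-0.4, 0, 0, 0, 0, 0, 0.3], [-0.3, 0, 0, 0, 0, 0, 0.3], [-0.3, 0, 0, 0, 0, 0, 0.3], [-0.3, 0, 0, 0, 0, 0, 0.3], [-0.3, 0, 0, 0, 0, 0, 0.3], [-0.3, 0, 0, 0, 0, 0, 0.3], [-0.3, 0.1, 0, 0, 0, 0, 0.3], [-0.3, 0, 0, 0, 0, 0, 0.3], [-0.3, 0, 0, 0, 0, 0, 0.3], [-0.3, 0, 0, 0, 0, 0, 0.3], [-0.3, 0, 0, 0, 0, 0, 0.3], [-0.3, 0, 0, 0, 0, 0, 0.3]]}}

```text
time: 8.48
ee_pos: [0.4673, -0.109, 0.1854]
eef_rot: [[0.037, 0.999, -0.0], [0.999, -0.037, -0.0], [-0.0, -0.0, -1.0]]
contact_force: [-0.6, 0.5, 0.6]
width: 0.0286
gripper_force: 0.1
```

```bash
python3 look.py c6
```

```text
(no output)
```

View pics/c6.png

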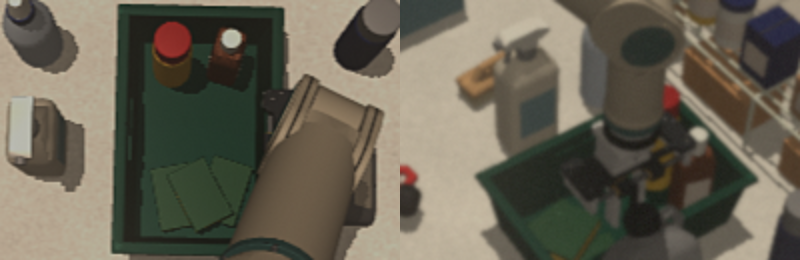

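The jug is tilting up with light force. The spray bottle's head has now moved outward over its base (top crop (20,132)), which matches an upright bottle in perspective. I continue with the jug.

Emit:
{"op": "servo_tool", "data": {"steps": [[-0.3, 0, 0, 0, 0, 0, 0.3], [-0.3, 0, 0, 0, 0, 0, 0.3], [-0.3, 0, 0, 0, 0, 0, 0.3], [-0.3, 0, 0, 0, 0, 0, 0.3], [-0.3, 0, 0, 0, 0, 0, 0.3], [-0.2, 0, 0, 0, 0, 0, 0.3], [-0.2, 0.1, 0, 0, 0, 0, 0.3], [-0.2, 0, 0, 0, 0, 0, 0.3], [-0.2, 0, 0, 0, 0, 0, 0.3], [-0.2, 0, 0, 0, 0, 0, 0.3], [-0.2, 0, 0, 0, 0, 0, 0.3], [-0.2, 0, 0, 0, 0, 0, 0.3], [-0.2, 0, 0, 0, 0, 0, 0.3], [0, 0, 0, 0, 0, 0, 0.3], [0, 0, 0, 0, 0, 0, 0.3], [0, 0, 0, 0, 0, 0, 0.3], [0, 0, 0, 0, 0, 0, 0.3]]}}

```text
time: 10.0
ee_pos: [0.4673, -0.1396, 0.1855]
eef_rot: [[0.037, 0.999, -0.0], [0.999, -0.037, 0.0], [0.0, -0.0, -1.0]]
contact_force: [0.4, 0.2, -0.1]
width: 0.0283
gripper_force: 0.0
```

```bash
python3 look.py c7
```

```text
(no output)
```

View pics/c7.png

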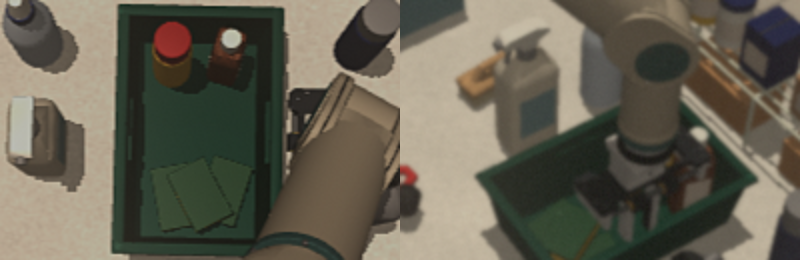

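The jug has come off the fingers and the spray bottle is steady. I retract to the open middle and up.

Emit:
{"op": "servo_tool", "data": {"steps": [[0.5, 0, 0, 0, 0, 0, 0.3], [1.5, 0, 0, 0, 0, 0, 0.3], [3, 0, 0, 0, 0, 0, 0.3], [3, 0, 0, 0, 0, 0, 0.3], [3, 0, 0, 0, 0, 0, 0.3], [3, 0, -1, 0, 0, 0, 0.3], [0, 0, -4, 0, 0, 0, 0.3], [0, 0, -4, 0, 0, 0, 0.3], [0, 0, -4, 0, 0, 0, 0.3], [0, -3, 0, 0, 0, 0, 0.3], [0, -3, 0, 0, 0, 0, 0.3], [0, 0, 0, 0, 0, 0, 0.3], [0, 0, 0, 0, 0, 0, 0.3], [0, 0, 0, 0, 0, 0, 0.3], [0, 0, 0, 0, 0, 0, 0.3], [0, 0, 0, 0, 0, 0, 0.3], [0, 0, 0, 0, 0, 0, 0.3], [0, 0, 0, 0, 0, 0, 0.3]]}}

```text
time: 11.6
ee_pos: [0.4128, 0.0023, 0.3152]
eef_rot: [[0.038, 0.999, -0.001], [0.999, -0.038, -0.001], [-0.001, -0.001, -1.0]]
contact_force: [0.6, -0.2, -0.3]
width: 0.0282
gripper_force: 0.0
```

```bash
python3 - <<'E'
from h import *
d=vision.get_image("top");s=vision.get_image("side")
# expected upright points: (label, world)
for n,x,y,z in(("head",.523,.227,.25),("spray foot",.523,.227,0),("cap",.469,-.247,.235),("jug foot",.469,-.247,0)):
    print(n,[proj(c,np.array([x,y,z])).round().tolist() for c in(d,s)])
cv2.imwrite('pics/c8.png',np.hstack([cv2.resize(d['frame'][140:290,210:470,::-1],(400,231)),cv2.resize(s['frame'][140:356,230:450,::-1],(400,393))[:231*1+162][:393]]) if 0 else np.hstack([cv2.copyMakeBorder(cv2.resize(d['frame'][140:290,210:470,::-1],(400,231)),0,162,0,0,0),cv2.resize(s['frame'][140:356,230:450,::-1],(400,393))]))
E
```

```text
head [[251.0, 215.0], [299.0, 165.0]]
spray foot [[263.0, 227.0], [300.0, 219.0]]
cap [[434.0, 232.0], [384.0, 281.0]]
jug foot [[417.0, 241.0], [377.0, 327.0]]
```

View pics/c8.png

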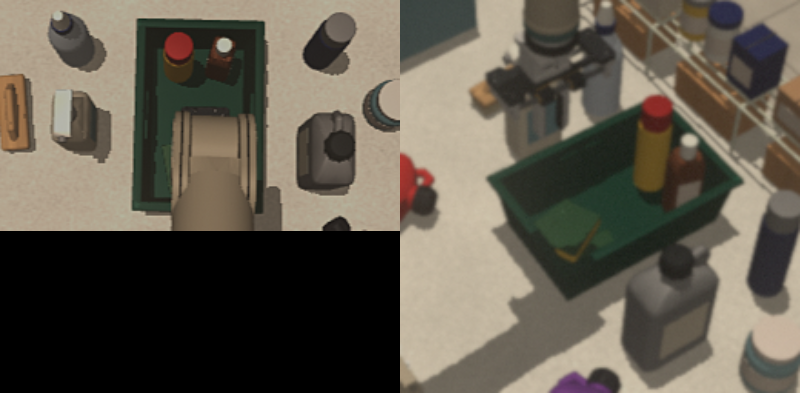

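Both bottles are upright. The spray head is at (250,214), against a predicted (251,215), and the jug cap is at (431,235), against a predicted (434,232). The bystanders have not moved, and the arm is clear.

```bash
python3 -c "
from workcell import ticket
print(ticket.finish_job())"
```

```text
the job is handed in; nothing more can be done
None
```

The spray bottle and the jug both stand upright on their own bases beside the tub, nothing else was moved, and the job was handed in at about 12 s on the robot's clock.

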